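Refit the coin box of a laundry machine's coin vault

ROBOT

A 7-joint arm with a two-finger parallel gripper is mounted at the origin on the work surface. World frame = base frame: x ahead of the robot, y to its left, z up, the work surface at z = 0. Lengths are in mm, angles in rad, forces in N, time in s.
With the tool pointing down it reaches from about 425 to 825 mm from the base axis. Payload 3.6 kg.
Tool frame: the origin (TCP) lies between the finger pads; the fingertips stand arm.tip_extent ahead of it and the grasp point (between the pads) is the TCP (arm.tip_extent is the distance from the TCP to the fingertips, in mm); z points along the fingers, y is the line along which they close (so a half turn about z gives the same grasp; the last joint's range is limited). The gripper opens to 93 mm and grips with 3 to 60 N. Pads are 15 mm wide; open, the fingers measure 128 mm over their backs; the gripper's body (75 mm by 188 mm) begins 65 mm behind the grasp point.
Start: joints at [-1.171, 0.615, -0.013, 1.423, 0.008, 1.103, -0.04], TCP at [269.039, 591.677, 237.64] pointing down, gripper open.
Joint ranges: [-3.12, 3.12], [-0.3, 2.06], [-1.34, 1.32], [0.26, 2.42], [-1.36, 4.5], [0.01, 1.98], [-2.84, 2.84]. Speed limits (rad/s): [2.79, 2.79, 3.14, 3.14, 3.14, 3.14, 3.14].

INTERFACE

Orientations are given as [roll, pitch, yaw] about the fixed x, y, z axes, in that order (R = Rz(yaw) Ry(pitch) Rx(roll)).
In Python, from cell import arm, viewer, job_done gives the robot as it stands.
- The arm moves only by the tool arm_command, never from a script. Its argument "motion" is a list of rows, each an object of numbers: "tx", "ty", "tz": the shift along the tool's x, y, z in m; "rx", "ry", "rz": the turn, a rotation vector about the tool's x, y, z in degrees. In form: [{"tx": .., "ty": .., "tz": .., "rx": .., "ry": .., "rz": ..}, ...]. A call has 1 to 10 rows; each row is the pose to reach, as a shift and turn from the pose commanded when the call began, along the tool's axes at that moment; what a row does not reach only later rows make up. A row lasts 1/8 s, in which the tool goes at most 62.5 mm and 10.7 degrees, less where a joint would pass 70% of its speed; a pose out of reach is approached as far as the arm can. A call with a gripper value outside its range is refused whole. "fingers" is the closure in counts, from 0 (fully open) to 255 (shut), set as the call begins (left out, the last holds). The fingers move at their own pace and stop on an object; "force" is the grip in N (left out, the last holds). Time passes only in rows, so rows that repeat a pose let the fingers close. It gives the time, the measured TCP pose, the force, the opening and the grip force at its end, in the units of the state.
- arm.state(): the state, without advancing time (a new reading comes with each control period).
- viewer.snapshot(name): name is "scene" or "side" or "wrist"; returns the picture (480x640x3 uint8, red, green, blue); there is no depth.
- viewer.camera_info(name): a dict with "fx", "fy", "cx", "cy" (pixels), "rvec" (rotation vector, rad) and "tvec" (3), from world to camera coordinates, as OpenCV has them. Camera axes: x right, y down, z forward; pixel columns grow to the right and rows downward; lengths in mm; the calibration is good to about 2 mm. The wrist camera is an equidistant fisheye: a pixel r from the principal point sees the ray r / f radians off the axis. A picture is of the moment at which its call begins: read the wrist's pose just before it. camera_info takes no time and is no camera call; for the wrist camera it gives the pose at the moment of the call.
- job_done(): hands the job in; it is judged then, once.
The state is a dict: "time": time; "joint_pos": joint angles; "joint_velocities": joint speeds; "tau": joint torques, N m; "ee_pos": TCP position; "tool_rot": TCP orientation; "ft_force": force on the tool from outside, world axes, zero at the start; "torque": the same for the moment, N m; "finger_gap": finger opening in mm; "gripper_force": force on a finger pad.
Only numpy, scipy, OpenCV 4.12 (cv2) and the standard library are available. Lean on these libraries where they do the work, as an engineer would, in place of code of your own. Each camera call takes 0.05 s, during which the arm holds its last target. There are 200 camera calls.

TASK

The blue coin box belongs in the white coin vault. First clear its way: put the orange dosing cup upright into its grey stand, so that it nests fully down, and let it go; then slide the coin box along the table, nose first and without lifting or tipping it, straight into the vault's mouth until it is fully home (only its yellow tail still shows). Do not tip the cup over, and leave all the other things where they are.

Things in the scene. Friction and masses are not known exactly. Their poses are not given: they have to be found in the camera images.
- coin_case: White coin vault fixed on the table, 153 mm wide (own x), 120 deep (own y), 64 tall, open yellow-edged mouth. Origin: mouth centre at table height; own +y points into the bay, the way the box is pushed; yaw within 0.15 of 0. No floor: the table is the bay's floor; 56 mm high inside. Mouth flares: walls 132 mm apart at y = 0, 113 from y = 25 to 75, then taper to 93 at the back wall, y = 105.
- bay_home (a point): Point in the vault where the centre of the coin box lies when it is fully home: on the bay's axis, 40 mm inside the mouth, 25 mm above the table. Axes as the vault's. The box's nose then meets the back wall in the matching taper, and exactly its yellow tail, 25 mm, sticks out of the mouth.
- box_center (a point): Centre (half-way up) of the loose coin box, about 0.6 kg, 110 mm wide (own x), 130 long (own y), 50 tall, flat on the table; too wide to grip, so it is pushed (3 to 10 N). Blue, with yellow over the rear 25 mm. Own +y points to the nose, whose last 30 mm taper from 110 to 90 mm wide. Its yaw starts within 0.5 rad of 0.
- cup_center (a point): Centre (half-way up) of the loose orange dosing cup: open, tapered, 85 mm tall, 40 mm across at the foot, 68 at the rim (62 at 66 mm height), wall 3 mm, 60 g. It starts upright in front of the vault's mouth, in the box's way. Grip it across near the rim from above.
- stand_floor (a point): Floor centre of the tapered well of a grey stand fixed on the table; 10 mm above the table. The nested cup's foot rests here (cup centre 42.5 mm higher). Rim 40 mm above the floor; well 44 mm across at the floor, 59 at the rim, outside 67; foot disc 92. It is either right or left of the working area; a low black coin tray, fixed, 90 x 90 x 30 mm, is at the other place.
- jug: Bystander, leave alone: blue detergent jug with white cap, 90 mm across, 200 mm tall. Origin at its underside.
- jar: Bystander, leave alone: white jar with green lid, 66 mm across, 80 mm tall. Origin at its underside.
- can: Bystander, leave alone: red can, 66 mm across, 90 mm tall. Origin at its underside.
- carton: Bystander, leave alone: brown and green carton, 60 x 100 x 45 mm, lying flat. Origin at its underside.
- softener: Bystander, leave alone: white bottle with blue cap, 60 mm across, 130 mm tall. Origin at its underside.
- screwdriver: Bystander, leave alone: screwdriver lying flat, 200 mm long. Origin at its underside, near its middle.
- brush: Bystander, leave alone: brush lying flat, 220 mm long. Origin at its underside, near its middle.
There are look-alikes about, which are no part of the job. Of the things shaped like the part that bears cup_center, the orange one is meant.

How it is judged (in metres and radians):
On the way, in this order (a step that is already met when the one before it is completed fails the run):
1. the cup is nested in its stand and released (horizontal distance between cup_center and stand_floor below 0.007 m and z of cup_center in the frame of stand_floor below 0.0475 m and angle between cup_center's own z axis and vertical below 0.12 rad and contact force between the fingers and cup below 0.05 N), for 0.2 s.
2. the coin box is fully home in the vault (y of box_center in the frame of coin_case between 0.036 and 0.045 m and x of box_center in the frame of coin_case between -0.004 and 0.004 m and angle between the y axis of box_center and the y axis of coin_case, either way round below 0.05 rad and height (world z) of box_center below 0.029 m), for 0.2 s.
At the end, for the whole second after the job is handed in: Cup nested upright in its stand (7 mm sideways, foot within 5 mm of the floor, tilt under 0.12 rad), released. Coin box home: centre 36 mm or more inside the mouth (nominally 40), within 4 mm sideways and 0.05 rad of straight, flat on the table. Both at rest (all of step 1 and all of step 2 and linear speed of each of cup, coin_box below 0.02 m/s); the robot touches nothing.
It fails at once if the cup is tipped over (beyond 0.8 rad) (angle between cup_center's own z axis and vertical above 0.8 rad).
It fails at once if the coin box is lifted or tipped (centre raised 12 mm or tilted 0.25 rad) (height (world z) of box_center above 0.037 m or angle between box_center's own z axis and vertical above 0.25 rad).
It fails at once if a bystander is moved more than 30 mm (distance of any of jug, jar, can, carton, softener, screwdriver, brush from where it was at the start of the episode above 0.03 m).
It also fails if it takes over 72 s, if anything falls off the work surface, if the arm or the gripper's body presses on something with over 40 N, if the wrist force passes 120 N, or if a joint passes its speed limit or range.

## Working session

There is one attempt and no reset: what is moved stays moved. The work goes in short steps, Python scripts to look and compute and a tool call to move; the robot and the scene stay as the last step left them, time stands still between calls to the robot, and variables do not carry over. Pictures are saved under pics/ and viewed, at most 10 in all, crops included, and the job is handed in when it is done.

Besides the shell and the picture viewer there is one more tool, called after "Emit:" as name(argument=value, ...), one argument or row to a line, values as JSON. arm_command: Moves the arm, as the interface text tells. Its arguments: {"type":"object","properties":{"motion":{"type":"array","items":{"type":"object","properties":{"tx":{"type":"number"},"ty":{"type":"number"},"tz":{"type":"number"},"rx":{"type":"number"},"ry":{"type":"number"},"rz":{"type":"number"}}}},"fingers":{"type":"number"},"force":{"type":"number"}},"required":["motion"]}

```bash
ls; mkdir -p pics
python3 - <<'E'
from cell import arm, viewer
import cv2,numpy as np
print(arm.state(), arm.tip_extent)
ims=[]
for n in ("scene","side","wrist"):
    print(n,viewer.camera_info(n)); im=viewer.snapshot(n); cv2.imwrite(f"pics/{n}0.png",im[:,:,::-1])
E
```

```text
pics
{'time': 0.0, 'joint_pos': array([-1.17050288,  0.61591734, -0.01266063,  1.42485523,  0.00811545,
        1.10337857, -0.04038976]), 'joint_velocities': array([-0.00025684,  0.00213053,  0.00223202, -0.00048547, -0.00121971,
       -0.00162364,  0.00037635]), 'tau': array([ 3.53065461e-04, -4.58936191e+01,  2.08772602e-01, -1.65742368e+01,
       -6.11592131e-02,  2.04997690e-02,  2.52631053e-04]), 'ee_pos': array([268.74401395, 591.04931306, 236.49666203]), 'tool_rot': array([-3.13908443e+00,  2.30225837e-05,  2.71491882e+00]), 'ft_force': array([ 0.13091245, -0.60284602,  0.86531895]), 'torque': array([-0.04136582, -0.02115171, -0.03127769]), 'gripper_force': 0.0, 'finger_gap': 93.31596263696514} 19.0
scene {'fx': 593.5913147725804, 'fy': 593.5913147725804, 'cx': 326.3799549022459, 'cy': 242.49852409080145, 'rvec': array([ 2.05177085,  0.94783491, -0.48429227]), 'tvec': array([-316.68866371, -236.63271897, 1890.93106303])}
side {'fx': 495.34473572708725, 'fy': 495.34473572708725, 'cx': 324.125914328787, 'cy': 236.49057923872, 'rvec': array([ 2.09950359, -0.91955869,  0.42245894]), 'tvec': array([-447.75561231,  289.03311449,  855.02871686])}
wrist {'fx': 371.64829954431775, 'fy': 371.64829954431775, 'cx': 314.8006006097902, 'cy': 240.60448687139055, 'rvec': array([-2.42242442, -1.56139076, -0.23048289]), 'tvec': array([-648.18104727,  -34.83598745,  391.60883864])}
```

View pics/scene0.png

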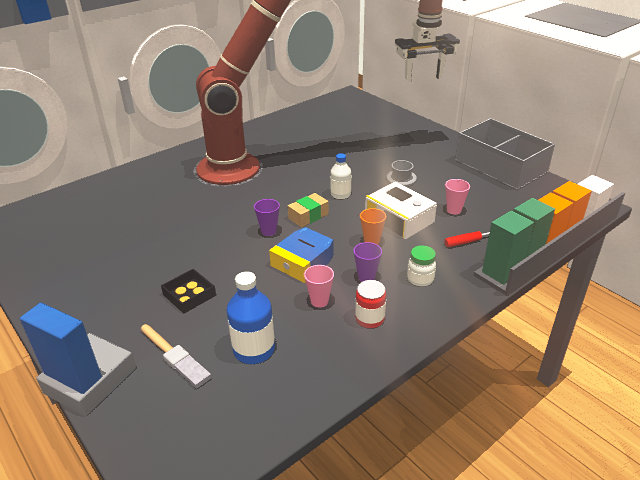

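View pics/side0.png

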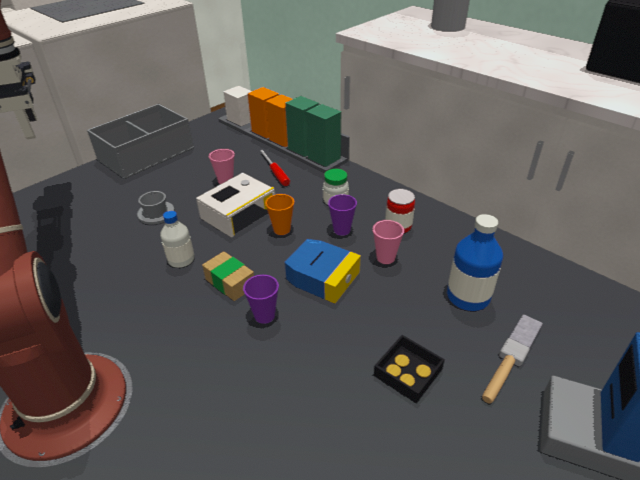

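Cups that could be meant, in scene/side pixels:
- orange (373,225)/(280,215)
- purple (267,217)/(262,300) and (368,262)/(342,215)
- pink (319,286)/(388,243) and (456,197)/(223,166)

The orange cup fits: its colour matches and it stands before the vault's mouth. The grey stand is at (402,172)/(152,207), and the black tray is at the other place, (188,290). I'll confirm in one enlarged crop.

```bash
cat > h.py <<'E'
import numpy as np, cv2
from scipy.spatial.transform import Rotation as Ro
def rays(I,px):
    px=np.atleast_2d(np.array(px,float)); R=cv2.Rodrigues(np.array(I['rvec']))[0]; o=-R.T@I['tvec']
    K=np.array([[I['fx'],0,I['cx']],[0,I['fy'],I['cy']],[0,0,1]])
    if I.get('fish'):
        u=cv2.fisheye.undistortPoints(px[:,None],K,np.zeros(4))[:,0]
    else: u=cv2.undistortPoints(px[:,None],K,None)[:,0]
    d=np.c_[u,np.ones(len(u))]@R; return o,d/np.linalg.norm(d,axis=1)[:,None]
def onz(I,px,z):
    o,d=rays(I,px); return o+d*((z-o[2])/d[:,2])[:,None]
def tri(*os):
    A=0;b=0
    for o,d in os:
        P=np.eye(3)-np.outer(d,d);A=A+P;b=b+P@o
    return np.linalg.solve(A,b)
def blobs(im,lo,hi,amin=60):
    m=cv2.inRange(cv2.cvtColor(im,cv2.COLOR_RGB2HSV),lo,hi)
    n,l,s,c=cv2.connectedComponentsWithStats(m)
    return [(s[i],c[i].round(1),l==i) for i in range(1,n) if s[i,4]>amin]
E
python3 - <<'E'
from h import *; from cell import viewer
a=cv2.imread('pics/scene0.png');cv2.imwrite('pics/c1.png',cv2.resize(a[150:290,260:460],None,fx=4,fy=4,interpolation=cv2.INTER_CUBIC))
I={}
for n in('scene','side'):
    I[n]=viewer.camera_info(n); im=cv2.imread(f'pics/{n}0.png')[:,:,::-1].copy()
    for nm,lo,hi in(('orange',(8,180,90),(17,255,255)),('blue',(105,150,60),(118,255,255)),('yellow',(22,170,120),(32,255,255))):
        for s,c,m in blobs(im,lo,hi,150): print(n,nm,s,c)
E
```

```text
scene orange [546 190  45  54 902] [567.4 215.4]
scene orange [360 208  19  16 174] [368.6 215.3]
scene blue [ 16   0  35  24 560] [32.7  9.5]
scene blue [301 228  31  24 322] [317.5 238.8]
scene blue [ 227  291   44   41 1384] [248.5 311.9]
scene blue [  20  303   62   36 1156] [ 50.7 320.3]
scene blue [233 344  42  20 276] [254.3 356.8]
scene yellow [269 246  41  21 293] [289.1 255.9]
scene yellow [270 253  39  30 328] [285.9 267. ]
side orange [ 248   87   44   60 1741] [268.6 114.8]
side orange [265 194  29  41 862] [280.2 212.1]
side blue [ 454  229   49   48 1719] [478.5 254.6]
side blue [ 285  239   64   60 2163] [312.8 265.1]
side blue [447 288  44  23 332] [466.3 303. ]
side blue [ 601  332   39  129 2656] [622.3 414.9]
side yellow [325 252  35  36 469] [342.4 269.5]
```

View pics/c1.png

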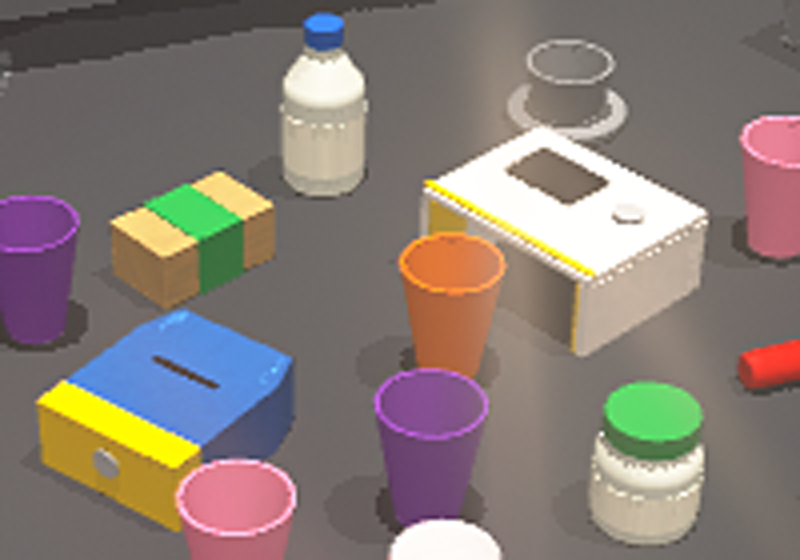

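The crop confirms one orange cup, with its rim centre at scene (373,216), before the vault's yellow mouth. The stand rim is at (402.5,165.5).

Run:
```python
from h import *; from cell import viewer
np.set_printoptions(suppress=True,precision=1)
S=viewer.camera_info('scene');D=viewer.camera_info('side')
c=lambda *p:[(x/4+260-.4,y/4+150-.4) for x,y in p]
print('cup',onz(S,c((452,263)),85),onz(D,[(280,202)],85))
print('stand',onz(S,c((570,62)),50),onz(D,[(152,199)],50))
print('vault FL FR BR BL',onz(S,c((425,182),(590,273),(705,215),(545,130)),64))
print('box bound L,R; tail L,R; nose L',onz(S,c((66,383),(200,462),(40,402),(180,470),(185,311),(292,358)),50))
for nm,px,z in (('purpleN',(368,250),85),('purpleL',(267,206),85),('pinkN',(320,273),85),('jar',(423,253),80),('soft',(341,158),130),('cart',(309,205),45),('can',(371,290),90)): print(nm,onz(S,[px],z))
```

```text
cup [[583.7  77.8  85. ]] [[583.6  72.7  85. ]]
stand [[411. 368.  50.]] [[408.7 358.9  50. ]]
vault FL FR BR BL [[478.2 154.1  64. ]
 [629.2 159.6  64. ]
 [632.1 268.2  64. ]
 [483.9 265.8  64. ]]
box bound L,R; tail L,R; nose L [[ 486.  -159.2   50. ]
 [ 601.3 -144.9   50. ]
 [ 491.1 -182.9   50. ]
 [ 599.4 -158.6   50. ]
 [ 474.1  -54.8   50. ]
 [ 558.3  -35.6   50. ]]
purpleN [[681.7 -30.9  85. ]]
purpleL [[ 370.7 -101.6   85. ]]
pinkN [[ 672.8 -171.1   85. ]]
jar [[770.4  63.9  80. ]]
soft [[365.2 161.6 130. ]]
cart [[391.2  22.1  45. ]]
can [[ 793.5 -127.9   90. ]]
```

Emit:
arm_command(
  motion=[
    {"tx":-0.05,"ty":-0.036,"tz":-0.006,"rz":7},
    {"tx":-0.1,"ty":-0.071,"tz":-0.013,"rz":14},
    {"tx":-0.15,"ty":-0.107,"tz":-0.02,"rz":21},
    {"tx":-0.2,"ty":-0.143,"tz":-0.026,"rz":28},
    {"tx":-0.25,"ty":-0.178,"tz":-0.032,"rz":35},
    {"tx":-0.3,"ty":-0.214,"tz":-0.04,"rz":42},
    {"tx":-0.35,"ty":-0.25,"tz":-0.046,"rz":49},
    {"tx":-0.4,"ty":-0.286,"tz":-0.052,"rz":56},
    {"tx":-0.45,"ty":-0.321,"tz":-0.058,"rz":62},
    {"tx":-0.498,"ty":-0.356,"tz":-0.063,"rz":65.5},
  ],
)

```text
$.motion[0]: bad value
```

Run:
```python
from h import *; from cell import viewer,arm
import pickle
print(arm.state()['ee_pos'],arm.state()['tool_rot'],arm.state()['time'])
viewer.snapshot('wrist') # settle
I=viewer.camera_info('wrist');I['fish']=1;im=viewer.snapshot('wrist')
cv2.imwrite('pics/w1.png',im[:,:,::-1]);pickle.dump(I,open('w1.pkl','wb'));print(rays(I,[(320,240)]),arm.state()['ee_pos'])
```

```text
[268.85039878 591.18122829 236.78188619] [-3.13967513e+00  3.87280513e-05  2.71487203e+00] 0.15
(array([194.37996556, 624.68511723, 383.51546441]), array([[ 0.2699003 , -0.10880123, -0.95672155]])) [268.87879155 591.39438209 237.0909439 ]
```

View pics/w1.png

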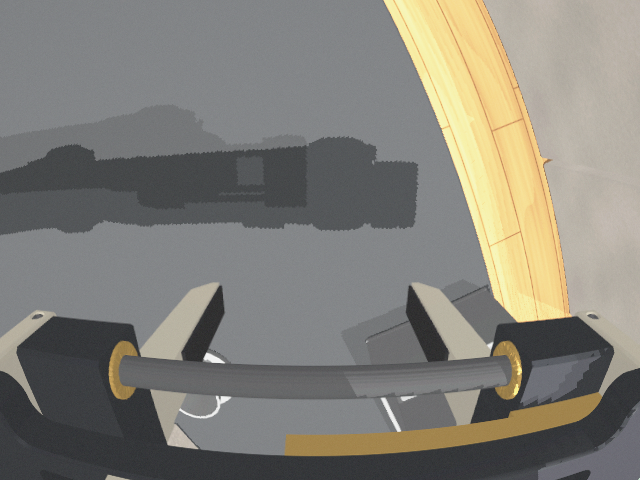

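The call was refused because each row probably needs all six fields. The wrist view shows that the camera sits about 80 mm along tool +x from the TCP, with the gripper hiding the lower part of the picture.

Emit:
arm_command(
  motion=[
    {"tx":-0.04,"ty":-0.03,"tz":-0.006,"rx":0,"ry":0,"rz":5},
    {"tx":-0.09,"ty":-0.068,"tz":-0.012,"rx":0,"ry":0,"rz":12},
    {"tx":-0.138,"ty":-0.103,"tz":-0.018,"rx":0,"ry":0,"rz":19},
    {"tx":-0.186,"ty":-0.14,"tz":-0.024,"rx":0,"ry":0,"rz":26},
    {"tx":-0.234,"ty":-0.176,"tz":-0.03,"rx":0,"ry":0,"rz":33},
    {"tx":-0.282,"ty":-0.212,"tz":-0.036,"rx":0,"ry":0,"rz":40},
    {"tx":-0.33,"ty":-0.248,"tz":-0.042,"rx":0,"ry":0,"rz":47},
    {"tx":-0.378,"ty":-0.284,"tz":-0.048,"rx":0,"ry":0,"rz":54},
    {"tx":-0.426,"ty":-0.32,"tz":-0.054,"rx":0,"ry":0,"rz":61},
    {"tx":-0.47,"ty":-0.353,"tz":-0.063,"rx":0,"ry":0,"rz":65.5},
  ],
)

```text
time: 1.5
ee_pos: [551.3, 73.8, 300.8]
tool_rot: [-3.141, 0.0, 1.568]
ft_force: [0.8, 1.3, -0.2]
finger_gap: 92.9
gripper_force: 0.0
```

Emit:
arm_command(
  motion=[
    {"tx":-0.04,"ty":0.015,"tz":0,"rx":0,"ry":0,"rz":0},
    {"tx":-0.08,"ty":0.02,"tz":0,"rx":0,"ry":0,"rz":0},
    {"tx":-0.08,"ty":0.02,"tz":0,"rx":0,"ry":0,"rz":0},
  ],
)

```text
time: 1.88
ee_pos: [570.7, -9.0, 300.8]
tool_rot: [3.142, 0.003, 1.564]
ft_force: [-0.8, 0.5, 0.5]
finger_gap: 92.8
gripper_force: 0.0
```

Run:
```python
from h import *; from cell import viewer,arm
import pickle
viewer.snapshot('wrist') # settle
I=viewer.camera_info('wrist');I['fish']=1;im=viewer.snapshot('wrist')
cv2.imwrite('pics/w2.png',im[:,:,::-1]);pickle.dump(I,open('w2.pkl','wb'));print(rays(I,[(320,240)]),arm.state()['ee_pos'])
```

```text
(array([570.7723379 ,  75.35947462, 447.16016382]), array([[ 0.01304394, -0.29101206, -0.95663046]])) [570.67784802  -3.68296903 300.48173524]
```

View pics/w2.png

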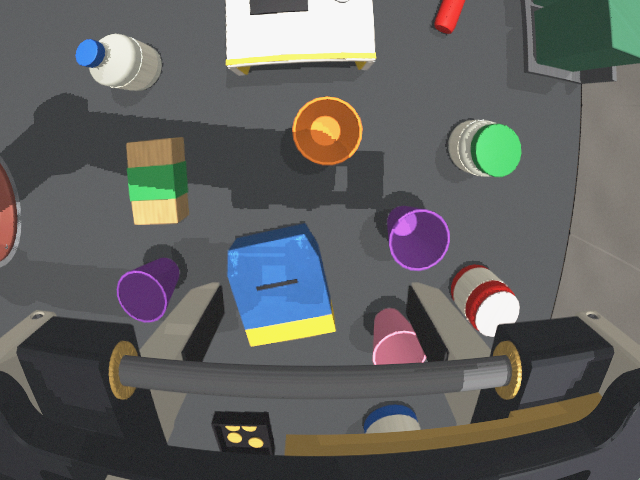

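This view is clear. The cup rim is centred at (327,131), the vault's mouth edge runs (227,65)-(375,58), and the box's yellow strip lies around (246..335, 315..345). I'll measure these by masks.

Run:
```python
from h import *; import pickle
np.set_printoptions(suppress=True,precision=1)
I=pickle.load(open('w2.pkl','rb'));im=cv2.imread('pics/w2.png')[:,:,::-1].copy()
def ct(m):
    c=cv2.findContours(m.astype(np.uint8),0,1)[0];return max(c,key=len)[:,0].astype(float)
for s,c,m in blobs(im,(22,150,120),(33,255,255)): 
    print('yellow',s,c)
    if s[4]<300: continue
    z=50 if c[1]>200 else 64
    r=cv2.minAreaRect(onz(I,ct(m),z)[:,:2].astype(np.float32));print(r,cv2.boxPoints(r))
for s,c,m in blobs(im,(4,150,80),(21,255,255),800):
    p=ct(m); 
    if s[1]<200 and s[0]>250: print('cup',c,cv2.minEnclosingCircle(onz(I,p,85)[:,:2].astype(np.float32)))
for s,c,m in blobs(im,(100,120,60),(120,255,255),2000):
    if s[0]>200:
        p=onz(I,ct(m),50)[:,:2];a=cv2.approxPolyDP(p.astype(np.float32)[:,None],6,True)[:,0];print('blue',c,a)
print('vaultpx',onz(I,[(227,68),(376,62)],64))
```

```text
yellow [300  97  60  26  96] [333.2 103.8]
yellow [311 121  24  18 132] [321.4 127.8]
yellow [ 245  308   90   38 1470] [291.4 330.4]
((539.5317993164062, -159.01119995117188), (112.77655792236328, 32.168540954589844), 13.03644847869873) [[ 481.  -156.1]
 [ 488.2 -187.4]
 [ 598.1 -162. ]
 [ 590.8 -130.6]]
cup [327.  131.4] ((582.43017578125, 75.31721496582031), 33.85422134399414)
blue [277.6 276.9] [[ 559.6  -27. ]
 [ 482.3  -42.9]
 [ 470.7  -57.2]
 [ 466.9  -89.5]
 [ 483.2 -159.8]
 [ 588.5 -137.4]
 [ 572.8  -50.1]]
vaultpx [[480.6 143.7  64. ]
 [633.1 148.1  64. ]]
```

Emit:
arm_command(
  motion=[
    {"tx":0.04,"ty":0.006,"tz":0.03,"rx":0,"ry":0,"rz":0},
    {"tx":0.079,"ty":0.012,"tz":0.07,"rx":0,"ry":0,"rz":0},
    {"tx":0.079,"ty":0.012,"tz":0.11,"rx":0,"ry":0,"rz":0},
    {"tx":0.079,"ty":0.012,"tz":0.15,"rx":0,"ry":0,"rz":0},
    {"tx":0.079,"ty":0.012,"tz":0.185,"rx":0,"ry":0,"rz":0},
    {"tx":0.079,"ty":0.012,"tz":0.21,"rx":0,"ry":0,"rz":0},
    {"tx":0.079,"ty":0.012,"tz":0.232,"rx":0,"ry":0,"rz":0},
    {"tx":0.079,"ty":0.012,"tz":0.232,"rx":0,"ry":0,"rz":0},
    {"tx":0.079,"ty":0.012,"tz":0.232,"rx":0,"ry":0,"rz":0},
  ],
  fingers=0,
  force=8,
)

```text
time: 3.1
ee_pos: [583.2, 76.1, 69.4]
tool_rot: [3.14, -0.001, 1.573]
ft_force: [0.2, 0.4, 0.9]
finger_gap: 92.5
gripper_force: 0.0
```

Emit:
arm_command(
  motion=[
    {"tx":0,"ty":0,"tz":0,"rx":0,"ry":0,"rz":0},
    {"tx":0,"ty":0,"tz":0,"rx":0,"ry":0,"rz":0},
    {"tx":0,"ty":0,"tz":0,"rx":0,"ry":0,"rz":0},
    {"tx":0,"ty":0,"tz":0,"rx":0,"ry":0,"rz":0},
    {"tx":0,"ty":0,"tz":0,"rx":0,"ry":0,"rz":0},
    {"tx":0,"ty":0,"tz":0,"rx":0,"ry":0,"rz":0},
  ],
  fingers=255,
  force=8,
)

```text
time: 3.85
ee_pos: [582.9, 74.9, 69.1]
tool_rot: [3.141, -0.0, 1.572]
ft_force: [0.1, -0.6, 4.4]
finger_gap: 67.0
gripper_force: 8.0
```

Emit:
arm_command(
  motion=[
    {"tx":0,"ty":0,"tz":-0.01,"rx":0,"ry":0,"rz":0},
    {"tx":0,"ty":0,"tz":-0.03,"rx":0,"ry":0,"rz":0},
    {"tx":0,"ty":0,"tz":-0.06,"rx":0,"ry":0,"rz":0},
    {"tx":0,"ty":0,"tz":-0.095,"rx":0,"ry":0,"rz":0},
    {"tx":0,"ty":0,"tz":-0.125,"rx":0,"ry":0,"rz":0},
    {"tx":0,"ty":0,"tz":-0.15,"rx":0,"ry":0,"rz":0},
    {"tx":0,"ty":0,"tz":-0.16,"rx":0,"ry":0,"rz":0},
  ],
)

```text
time: 4.72
ee_pos: [583.3, 74.7, 230.2]
tool_rot: [3.139, -0.0, 1.571]
ft_force: [-0.4, 0.2, -1.4]
finger_gap: 67.0
gripper_force: 8.0
```

Run:
```python
from h import *; from cell import viewer,arm
import pickle
viewer.snapshot('wrist')
ims=[]
for n in('wrist','scene','side'):
    I=viewer.camera_info(n)
    if n=='wrist': I['fish']=1
    im=viewer.snapshot(n); cv2.imwrite(f'pics/{n}3.png',im[:,:,::-1]);pickle.dump(I,open(n+'3.pkl','wb'));ims.append(im)
a=ims[0][:,:,::-1];b=ims[1][60:260,320:480,::-1];c=ims[2][60:260,200:360,::-1]
s=np.hstack([cv2.resize(a,(480,360)),cv2.resize(b,(288,360))]);cv2.imwrite('pics/m3.png',s)
print(arm.state()['ee_pos'],arm.state()['finger_gap'])
```

```text
[582.10122126  74.88868406 227.65922677] 67.114147297732
```

View pics/m3.png

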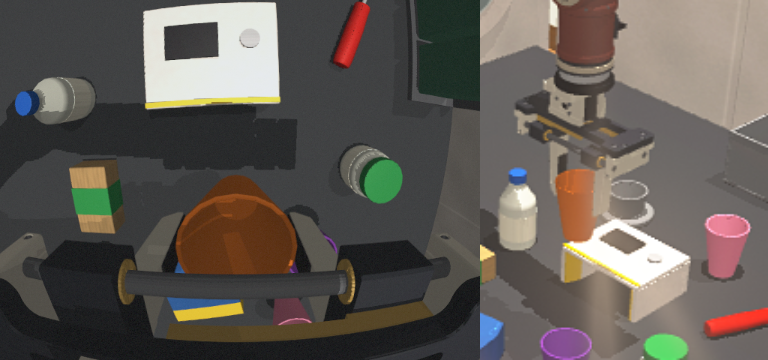

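The cup is held and looks upright. The vault is fully visible in the wrist view, with montage mouth corners (146,106) and (279,101). Next I'll move so the stand comes into view.

Emit:
arm_command(
  motion=[
    {"tx":0.015,"ty":-0.015,"tz":0,"rx":0,"ry":0,"rz":0},
    {"tx":0.045,"ty":-0.045,"tz":0,"rx":0,"ry":0,"rz":0},
    {"tx":0.08,"ty":-0.08,"tz":0,"rx":0,"ry":0,"rz":0},
    {"tx":0.115,"ty":-0.115,"tz":0,"rx":0,"ry":0,"rz":0},
    {"tx":0.15,"ty":-0.15,"tz":0,"rx":0,"ry":0,"rz":0},
    {"tx":0.175,"ty":-0.173,"tz":0,"rx":0,"ry":0,"rz":0},
    {"tx":0.175,"ty":-0.173,"tz":0,"rx":0,"ry":0,"rz":0},
    {"tx":0.175,"ty":-0.173,"tz":0,"rx":0,"ry":0,"rz":0},
  ],
)

```text
time: 5.92
ee_pos: [409.2, 249.3, 228.3]
tool_rot: [-3.141, 0.001, 1.572]
ft_force: [0.1, -0.2, -0.9]
finger_gap: 67.2
gripper_force: 8.0
```

Run:
```python
from h import *; from cell import viewer,arm
import pickle
np.set_printoptions(suppress=True,precision=2)
# vault from wrist3
I=pickle.load(open('wrist3.pkl','rb'));im=cv2.imread('pics/wrist3.png')[:,:,::-1].copy()
for s,c,m in blobs(im,(0,0,200),(60,40,255),5000)+blobs(im,(22,150,120),(33,255,255),150):
    p=max(cv2.findContours(m.astype(np.uint8),0,1)[0],key=len)[:,0].astype(float)
    r=cv2.minAreaRect(onz(I,p,64)[:,:2].astype(np.float32));print(s,c,r,cv2.boxPoints(r))
viewer.snapshot('wrist')
I=viewer.camera_info('wrist');I['fish']=1;im=viewer.snapshot('wrist')
cv2.imwrite('pics/w4.png',im[:,:,::-1]);pickle.dump(I,open('w4.pkl','wb'))
print(arm.state()['ee_pos'],arm.state()['tool_rot'])
```

```text
[  191     3   181   133 12787] [268.2  58.7] ((554.1639404296875, 211.23989868164062), (151.09463500976562, 110.69087219238281), 1.9802237749099731) [[476.75 263.94]
 [480.57 153.32]
 [631.58 158.54]
 [627.75 269.16]]
[ 193  129  181   16 1083] [281.7 135.1] ((555.594482421875, 152.764404296875), (153.95762634277344, 5.752799034118652), 2.03251576423645) [[478.56 152.91]
 [478.77 147.16]
 [632.63 152.62]
 [632.42 158.37]]
[ 231  403   94   25 1324] [278.7 416. ] ((541.4163818359375, -148.93197631835938), (106.14337158203125, 23.7741641998291), 12.475114822387695) [[ 487.03 -148.79]
 [ 492.17 -172.  ]
 [ 595.8  -149.07]
 [ 590.67 -125.86]]
[410.12 248.62 228.51] [3.14 0.   1.57]
```

View pics/w4.png

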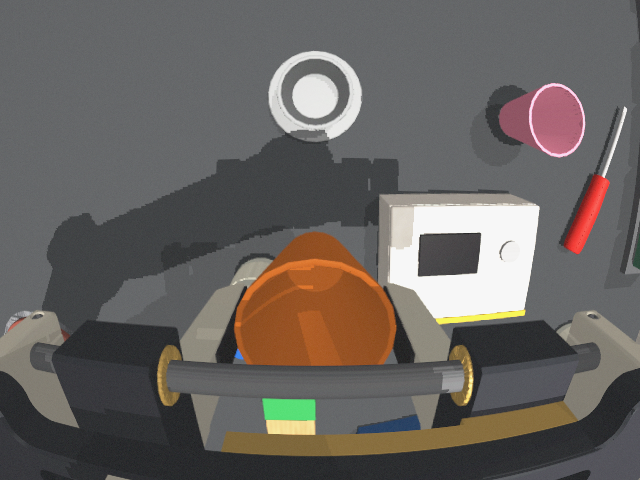

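The stand's well is clear in this view: its bright floor disc is centred near (315,96), with the dark wall ring and bright rim around it. The held cup's rim is around (316,330).

Run:
```python
from h import *; import pickle
I=pickle.load(open('w4.pkl','rb'));im=cv2.imread('pics/w4.png')[:,:,::-1].copy()
g=cv2.cvtColor(im,cv2.COLOR_RGB2GRAY)[40:150,250:380]
m=(g>150).astype(np.uint8)
cs,h=cv2.findContours(m,cv2.RETR_TREE,cv2.CHAIN_APPROX_NONE)
for c,hh in zip(cs,h[0]):
    if len(c)<60: continue
    p=c[:,0]+[250,40.]
    print(p.min(0),p.max(0),[ (z,)+tuple(np.round(np.r_[cv2.fitEllipse(onz(I,p,z)[:,:2].astype(np.float32))[:2]].ravel(),1)) for z in (0,5,10,50)])
```

```text
[268.  51.] [361. 138.] [(0, np.float64(409.8), np.float64(367.3), np.float64(86.5), np.float64(93.9)), (5, np.float64(409.8), np.float64(366.8), np.float64(85.3), np.float64(92.6)), (10, np.float64(409.8), np.float64(366.3), np.float64(84.2), np.float64(91.4)), (50, np.float64(409.8), np.float64(362.3), np.float64(74.9), np.float64(81.4))]
[280.  58.] [350. 125.] [(0, np.float64(409.7), np.float64(369.5), np.float64(68.4), np.float64(68.5)), (5, np.float64(409.7), np.float64(368.9), np.float64(67.5), np.float64(67.6)), (10, np.float64(409.7), np.float64(368.4), np.float64(66.6), np.float64(66.7)), (50, np.float64(409.7), np.float64(364.2), np.float64(59.3), np.float64(59.4))]
[292.  74.] [338. 118.] [(0, np.float64(409.5), np.float64(365.0), np.float64(44.7), np.float64(44.9)), (5, np.float64(409.5), np.float64(364.5), np.float64(44.1), np.float64(44.3)), (10, np.float64(409.5), np.float64(364.0), np.float64(43.5), np.float64(43.7)), (50, np.float64(409.5), np.float64(360.3), np.float64(38.8), np.float64(38.9))]
```

Both circles agree: the stand is at (409.6, 364.1). The cup sits on the TCP axis.

Emit:
arm_command(
  motion=[
    {"tx":0.02,"ty":0,"tz":0,"rx":0,"ry":0,"rz":0},
    {"tx":0.055,"ty":0,"tz":0,"rx":0,"ry":0,"rz":0},
    {"tx":0.09,"ty":0,"tz":0.01,"rx":0,"ry":0,"rz":0},
    {"tx":0.115,"ty":0,"tz":0.03,"rx":0,"ry":0,"rz":0},
    {"tx":0.115,"ty":0,"tz":0.055,"rx":0,"ry":0,"rz":0},
    {"tx":0.115,"ty":0,"tz":0.08,"rx":0,"ry":0,"rz":0},
    {"tx":0.115,"ty":0,"tz":0.095,"rx":0,"ry":0,"rz":0},
    {"tx":0.115,"ty":0,"tz":0.095,"rx":0,"ry":0,"rz":0},
  ],
)

```text
time: 7.02
ee_pos: [409.1, 364.8, 132.6]
tool_rot: [-3.14, 0.001, 1.572]
ft_force: [-0.1, -0.6, -0.5]
finger_gap: 67.1
gripper_force: 8.0
```

Foot now at about 63 mm, just above the rim (50). Descend.

Emit:
arm_command(
  motion=[
    {"tx":0,"ty":0,"tz":0.01,"rx":0,"ry":0,"rz":0},
    {"tx":0,"ty":0,"tz":0.02,"rx":0,"ry":0,"rz":0},
    {"tx":0,"ty":0,"tz":0.03,"rx":0,"ry":0,"rz":0},
    {"tx":0,"ty":0,"tz":0.038,"rx":0,"ry":0,"rz":0},
    {"tx":0,"ty":0,"tz":0.045,"rx":0,"ry":0,"rz":0},
    {"tx":0,"ty":0,"tz":0.05,"rx":0,"ry":0,"rz":0},
    {"tx":0,"ty":0,"tz":0.052,"rx":0,"ry":0,"rz":0},
    {"tx":0,"ty":0,"tz":0.052,"rx":0,"ry":0,"rz":0},
  ],
)

```text
time: 8.02
ee_pos: [409.6, 364.7, 81.6]
tool_rot: [-3.142, -0.0, 1.572]
ft_force: [0.2, 0.5, -0.9]
finger_gap: 66.9
gripper_force: 8.0
```

Released height is 1–2 mm above the floor; opening.

Emit:
arm_command(
  motion=[
    {"tx":0,"ty":0,"tz":0.001,"rx":0,"ry":0,"rz":0},
    {"tx":0,"ty":0,"tz":0.001,"rx":0,"ry":0,"rz":0},
    {"tx":0,"ty":0,"tz":0.001,"rx":0,"ry":0,"rz":0},
    {"tx":0,"ty":0,"tz":0.001,"rx":0,"ry":0,"rz":0},
    {"tx":0,"ty":0,"tz":-0.02,"rx":0,"ry":0,"rz":0},
    {"tx":0,"ty":0,"tz":-0.06,"rx":0,"ry":0,"rz":0},
    {"tx":0,"ty":0,"tz":-0.11,"rx":0,"ry":0,"rz":0},
    {"tx":-0.02,"ty":0,"tz":-0.16,"rx":0,"ry":0,"rz":0},
    {"tx":-0.06,"ty":0,"tz":-0.18,"rx":0,"ry":0,"rz":0},
    {"tx":-0.1,"ty":0,"tz":-0.18,"rx":0,"ry":0,"rz":0},
  ],
  fingers=0,
)

```text
time: 9.28
ee_pos: [410.6, 264.1, 263.7]
tool_rot: [3.138, -0.003, 1.572]
ft_force: [0.3, -0.3, -1.0]
finger_gap: 93.3
gripper_force: 0.0
```

Run:
```python
from h import *; from cell import viewer,arm
import pickle
viewer.snapshot('wrist');viewer.snapshot('wrist')
I=viewer.camera_info('wrist');I['fish']=1;im=viewer.snapshot('wrist')
cv2.imwrite('pics/w5.png',im[:,:,::-1]);pickle.dump(I,open('w5.pkl','wb'))
for s,c,m in blobs(im,(4,150,60),(21,255,255),800):
    p=max(cv2.findContours(m.astype(np.uint8),0,1)[0],key=len)[:,0].astype(float)
    print(s,c,[(z,cv2.fitEllipse(onz(I,p,z)[:,:2].astype(np.float32))[:2]) for z in(95,105)])
sc=viewer.snapshot('scene');cv2.imwrite('pics/scene5.png',sc[:,:,::-1])
a=cv2.resize(im[:300,150:500,::-1],(420,360));b=cv2.resize(sc[120:240,340:460,::-1],(360,360))
cv2.imwrite('pics/m5.png',np.hstack([a,b]));print(arm.state()['ee_pos'])
```

```text
[ 276   65   75   76 3642] [313.1 101.1] [(95, ((409.3085021972656, 364.2911376953125), (61.42869567871094, 63.78300857543945))), (105, ((409.3455810546875, 363.54327392578125), (59.47277069091797, 61.75211715698242)))]
[409.58718644 264.49478285 261.9514029 ]
```

View pics/m5.png

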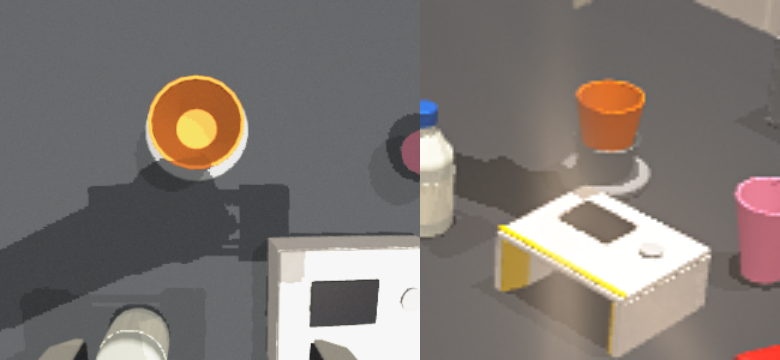

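The cup is nested: in the left half its rim is concentric with the stand, and in the right half it stands upright in the well. Next I'll look at the box from above.

Emit:
arm_command(
  motion=[
    {"tx":-0.03,"ty":0.01,"tz":0,"rx":0,"ry":0,"rz":0},
    {"tx":-0.085,"ty":0.025,"tz":0,"rx":0,"ry":0,"rz":0},
    {"tx":-0.14,"ty":0.04,"tz":0,"rx":0,"ry":0,"rz":0},
    {"tx":-0.195,"ty":0.055,"tz":0,"rx":0,"ry":0,"rz":0},
    {"tx":-0.25,"ty":0.07,"tz":0,"rx":0,"ry":0,"rz":0},
    {"tx":-0.305,"ty":0.085,"tz":0,"rx":0,"ry":0,"rz":0},
    {"tx":-0.36,"ty":0.1,"tz":0,"rx":0,"ry":0,"rz":0},
    {"tx":-0.415,"ty":0.115,"tz":0,"rx":0,"ry":0,"rz":0},
    {"tx":-0.455,"ty":0.125,"tz":0,"rx":0,"ry":0,"rz":0},
    {"tx":-0.47,"ty":0.13,"tz":0,"rx":0,"ry":0,"rz":0},
  ],
  fingers=80,
)

```text
time: 10.72
ee_pos: [540.7, -206.7, 260.9]
tool_rot: [-3.141, 0.001, 1.57]
ft_force: [-0.1, 0.7, -0.3]
finger_gap: 63.8
gripper_force: 0.0
```

```bash
cat > boxm.py <<'E'
from h import *; from cell import viewer,arm
import pickle,sys
np.set_printoptions(suppress=True,precision=1)
viewer.snapshot('wrist');viewer.snapshot('wrist')
I=viewer.camera_info('wrist');I['fish']=1;im=viewer.snapshot('wrist')
cv2.imwrite(f'pics/{sys.argv[1]}.png',im[:,:,::-1]);pickle.dump(I,open(sys.argv[1]+'.pkl','wb'))
for s,c,m in blobs(im,(22,150,120),(33,255,255),300)+blobs(im,(100,120,60),(120,255,255),3000):
    p=onz(I,max(cv2.findContours(m.astype(np.uint8),0,1)[0],key=len)[:,0].astype(float),50)[:,:2].astype(np.float32)
    r=cv2.minAreaRect(p);print(s,c,'rect',r,'\n',cv2.boxPoints(r).ravel(),'poly',cv2.approxPolyDP(p[:,None],5,True)[:,0].ravel())
s=arm.state();print(s['ee_pos'],s['tool_rot'],s['finger_gap'],s['time'])
E
python3 boxm.py w6
python3 - <<'E'
from h import *; from cell import viewer
S=viewer.camera_info('scene');D=viewer.camera_info('side')
print('jug',onz(S,[(246,281)],200),onz(D,[(487,224)],200))
E
```

```text
[ 256  152  116   43 2584] [309.3 172.3] rect ((538.8762817382812, -163.04324340820312), (109.9817886352539, 24.67523193359375), 12.293521881103516) 
 [ 482.5 -162.7  487.8 -186.8  595.2 -163.4  590.  -139.3] poly [ 593.6 -156.   566.2 -144.8  483.2 -164.8  491.5 -185.7  591.8 -163.8]
[ 238   86  105   84 3409] [279.7 138.8] rect ((515.4744262695312, -111.66513061523438), (85.9181900024414, 83.59003448486328), 12.278302192687988) 
 [ 464.6  -80.   482.4 -161.6  566.3 -143.4  548.6  -61.7] poly [ 467.8  -79.3  483.3 -160.9  566.2 -142.8  466.8  -89.1]
[ 540.5 -203.4  261. ] [-3.1 -0.   1.6] 63.936261165030054 10.875
jug [[ 705.18915221 -380.84719689  200.        ]] [[ 684.91577662 -384.89825838  200.        ]]
```

View pics/w6.png

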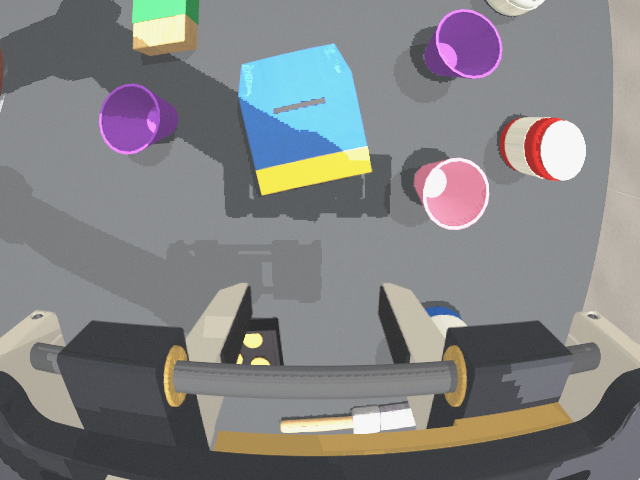

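In the close view the box's yellow strip is at (256..371,150..195). It measures 110 x 24.7 mm, so the fix is good: box centre about (527.7,-111.7), yaw 12.3°. The vault axis at that y is x ≈ 565, with yaw 2°.

I'll first push flush on the box's left flank towards +x with the two-finger line. That squares it and moves it onto the axis. Then I'll push the tail.

Emit:
arm_command(
  motion=[
    {"tx":0.008,"ty":-0.01,"tz":0,"rx":0,"ry":0,"rz":9},
    {"tx":0.017,"ty":-0.02,"tz":0,"rx":0,"ry":0,"rz":19},
    {"tx":0.026,"ty":-0.031,"tz":0,"rx":0,"ry":0,"rz":29},
    {"tx":0.035,"ty":-0.042,"tz":0,"rx":0,"ry":0,"rz":39},
    {"tx":0.044,"ty":-0.053,"tz":0,"rx":0,"ry":0,"rz":49},
    {"tx":0.052,"ty":-0.064,"tz":0,"rx":0,"ry":0,"rz":59},
    {"tx":0.06,"ty":-0.075,"tz":0,"rx":0,"ry":0,"rz":69},
    {"tx":0.068,"ty":-0.085,"tz":0,"rx":0,"ry":0,"rz":79},
    {"tx":0.077,"ty":-0.095,"tz":0,"rx":0,"ry":0,"rz":88},
    {"tx":0.077,"ty":-0.095,"tz":0,"rx":0,"ry":0,"rz":88},
  ],
)

```text
time: 12.12
ee_pos: [444.7, -125.0, 261.3]
tool_rot: [-3.139, 0.001, 0.043]
ft_force: [0.0, 0.3, 0.3]
finger_gap: 63.7
gripper_force: 0.0
```

Emit:
arm_command(
  motion=[
    {"tx":0,"ty":0.002,"tz":0.02,"rx":0,"ry":0,"rz":0},
    {"tx":0,"ty":0.002,"tz":0.05,"rx":0,"ry":0,"rz":0},
    {"tx":0,"ty":0.002,"tz":0.085,"rx":0,"ry":0,"rz":0},
    {"tx":0,"ty":0.002,"tz":0.12,"rx":0,"ry":0,"rz":0},
    {"tx":0,"ty":0.002,"tz":0.155,"rx":0,"ry":0,"rz":0},
    {"tx":0,"ty":0.002,"tz":0.185,"rx":0,"ry":0,"rz":0},
    {"tx":0,"ty":0.002,"tz":0.21,"rx":0,"ry":0,"rz":0},
    {"tx":0,"ty":0.002,"tz":0.225,"rx":0,"ry":0,"rz":0},
    {"tx":0,"ty":0.002,"tz":0.231,"rx":0,"ry":0,"rz":0},
    {"tx":0,"ty":0.002,"tz":0.231,"rx":0,"ry":0,"rz":0},
  ],
)

```text
time: 13.38
ee_pos: [445.5, -129.9, 30.6]
tool_rot: [-3.141, -0.0, 0.038]
ft_force: [0.7, -0.2, 0.7]
finger_gap: 63.9
gripper_force: 0.0
```

Emit:
arm_command(
  motion=[
    {"tx":0.006,"ty":0,"tz":0,"rx":0,"ry":0,"rz":0},
    {"tx":0.012,"ty":0,"tz":0,"rx":0,"ry":0,"rz":0},
    {"tx":0.018,"ty":0,"tz":0,"rx":0,"ry":0,"rz":0},
    {"tx":0.024,"ty":0,"tz":0,"rx":0,"ry":0,"rz":0},
    {"tx":0.03,"ty":0,"tz":0,"rx":0,"ry":0,"rz":0},
    {"tx":0.036,"ty":0,"tz":0,"rx":0,"ry":0,"rz":0},
    {"tx":0.042,"ty":0,"tz":0,"rx":0,"ry":0,"rz":0},
    {"tx":0.047,"ty":0,"tz":0,"rx":0,"ry":0,"rz":0},
    {"tx":0.052,"ty":0,"tz":0,"rx":0,"ry":0,"rz":0},
    {"tx":0.055,"ty":0,"tz":0,"rx":0,"ry":0,"rz":0},
  ],
)

```text
time: 14.62
ee_pos: [492.7, -124.8, 30.1]
tool_rot: [-3.132, 0.014, 0.039]
ft_force: [-12.3, 2.9, 8.9]
finger_gap: 63.5
gripper_force: 5.7
```

```bash
python3 boxm.py w7
```

```text
[  401    28    80   294 18458] [441.7 172.8] rect ((560.4630126953125, -169.49429321289062), (109.7219009399414, 24.935657501220703), 2.3242733478546143) 
 [ 505.1 -159.3  506.2 -184.2  615.8 -179.7  614.8 -154.8] poly [ 614.7 -155.2  505.8 -159.8  506.1 -183.8  615.4 -179.5]
[  119    24   294   300 79061] [271.8 171.5] rect ((557.9186401367188, -104.55874633789062), (109.81974792480469, 104.6189193725586), 2.1523501873016357) 
 [ 501.1  -54.3  505.  -158.9  614.8 -154.8  610.8  -50.2] poly [ 600.8  -51.1  511.1  -54.8  502.7  -83.9  505.4 -158.7  614.5 -154.2
  611.7  -80.1]
[ 494.8 -125.4   30.1] [-3.1  0.   0. ] 63.93498389492663 14.775
```

The box is now square to the vault at about 2.2° and needs about 6 mm more to +x.

Emit:
arm_command(
  motion=[
    {"tx":0.003,"ty":0,"tz":0,"rx":0,"ry":0,"rz":0},
    {"tx":0.006,"ty":0,"tz":0,"rx":0,"ry":0,"rz":0},
    {"tx":0.006,"ty":0,"tz":0,"rx":0,"ry":0,"rz":0},
    {"tx":0.006,"ty":0,"tz":0,"rx":0,"ry":0,"rz":0},
  ],
)

```text
time: 15.28
ee_pos: [502.2, -126.5, 30.1]
tool_rot: [-3.137, 0.008, 0.037]
ft_force: [-5.1, 1.6, 2.7]
finger_gap: 63.8
gripper_force: 3.0
```

```bash
python3 boxm.py w8
```

```text
[  401    29    79   293 18341] [441.4 172.9] rect ((568.1650390625, -170.6588897705078), (109.44376373291016, 24.902881622314453), 2.1713595390319824) 
 [ 513.  -160.3  514.  -185.2  623.3 -181.   622.4 -156.1] poly [ 621.9 -156.5  513.2 -160.9  514.  -184.   622.6 -180.9]
[  120    24   293   300 78973] [271.7 171.6] rect ((565.4288330078125, -105.71505737304688), (109.8310775756836, 104.54767608642578), 2.0767109394073486) 
 [ 508.7  -55.5  512.4 -159.9  622.2 -156.   618.4  -51.5] poly [ 608.4  -52.2  518.8  -56.   510.3  -85.   513.2 -159.7  622.1 -155.5
  619.3  -81.5]
[ 502.2 -126.5   30.1] [-3.1  0.   0. ] 63.810733466756936 15.425
```

Emit:
arm_command(
  motion=[
    {"tx":-0.02,"ty":0,"tz":0,"rx":0,"ry":0,"rz":0},
    {"tx":-0.035,"ty":0,"tz":-0.01,"rx":0,"ry":0,"rz":0},
    {"tx":-0.035,"ty":0,"tz":-0.05,"rx":0,"ry":0,"rz":0},
    {"tx":-0.035,"ty":0,"tz":-0.09,"rx":0,"ry":0,"rz":0},
    {"tx":-0.03,"ty":0.005,"tz":-0.12,"rx":0,"ry":0,"rz":-8},
    {"tx":-0.015,"ty":0.02,"tz":-0.14,"rx":0,"ry":0,"rz":-18},
    {"tx":0.0,"ty":0.035,"tz":-0.14,"rx":0,"ry":0,"rz":-28},
    {"tx":0.015,"ty":0.05,"tz":-0.14,"rx":0,"ry":0,"rz":-38},
    {"tx":0.03,"ty":0.065,"tz":-0.14,"rx":0,"ry":0,"rz":-48},
    {"tx":0.045,"ty":0.08,"tz":-0.14,"rx":0,"ry":0,"rz":-58},
  ],
)

```text
time: 16.68
ee_pos: [554.2, -207.1, 171.6]
tool_rot: [3.141, 0.0, 1.053]
ft_force: [-0.3, -0.0, 1.0]
finger_gap: 63.9
gripper_force: 0.0
```

Emit:
arm_command(
  motion=[
    {"tx":0.001,"ty":0.006,"tz":0,"rx":0,"ry":0,"rz":-10.5},
    {"tx":0.001,"ty":0.012,"tz":0,"rx":0,"ry":0,"rz":-21},
    {"tx":0.001,"ty":0.0165,"tz":0,"rx":0,"ry":0,"rz":-31.7},
    {"tx":0.001,"ty":0.0165,"tz":0.02,"rx":0,"ry":0,"rz":-31.7},
    {"tx":0.001,"ty":0.0165,"tz":0.05,"rx":0,"ry":0,"rz":-31.7},
    {"tx":0.001,"ty":0.0165,"tz":0.08,"rx":0,"ry":0,"rz":-31.7},
    {"tx":0.001,"ty":0.0165,"tz":0.11,"rx":0,"ry":0,"rz":-31.7},
    {"tx":0.001,"ty":0.0165,"tz":0.13,"rx":0,"ry":0,"rz":-31.7},
    {"tx":0.001,"ty":0.0165,"tz":0.14,"rx":0,"ry":0,"rz":-31.7},
    {"tx":0.001,"ty":0.0165,"tz":0.14,"rx":0,"ry":0,"rz":-31.7},
  ],
)

```text
time: 17.92
ee_pos: [568.5, -214.0, 30.7]
tool_rot: [-3.141, 0.0, 1.601]
ft_force: [0.3, -0.1, 0.4]
finger_gap: 63.8
gripper_force: 0.0
```

Emit:
arm_command(
  motion=[
    {"tx":0.01,"ty":0,"tz":0,"rx":0,"ry":0,"rz":0},
    {"tx":0.02,"ty":0,"tz":0,"rx":0,"ry":0,"rz":0},
    {"tx":0.03,"ty":0,"tz":0,"rx":0,"ry":0,"rz":0},
    {"tx":0.042,"ty":0,"tz":0,"rx":0,"ry":0,"rz":0},
    {"tx":0.055,"ty":0,"tz":0,"rx":0,"ry":0,"rz":0},
    {"tx":0.068,"ty":0,"tz":0,"rx":0,"ry":0,"rz":0},
    {"tx":0.08,"ty":0,"tz":0,"rx":0,"ry":0,"rz":0},
    {"tx":0.09,"ty":0,"tz":0,"rx":0,"ry":0,"rz":0},
    {"tx":0.098,"ty":0,"tz":0,"rx":0,"ry":0,"rz":0},
    {"tx":0.105,"ty":0,"tz":0,"rx":0,"ry":0,"rz":0},
  ],
)

```text
time: 19.18
ee_pos: [565.9, -111.6, 31.6]
tool_rot: [3.139, 0.005, 1.6]
ft_force: [0.2, -5.3, 1.5]
finger_gap: 63.7
gripper_force: 2.9
```

```bash
python3 boxm.py w9
```

```text
[  174   262   284    60 15924] [315.4 290.8] rect ((565.5186767578125, -89.15734100341797), (109.80445098876953, 25.03483009338379), 1.7077544927597046) 
 [ 510.3  -78.3  511.  -103.3  620.8 -100.   620.   -75. ] poly [ 510.4  -78.5  511.6 -102.6  620.5  -99.4  619.7  -75.3]
[  162     0   308   262 58791] [312.2 141.9] rect ((563.677978515625, -27.460041046142578), (109.81082916259766, 97.66436767578125), 1.8603112697601318) 
 [507.2  19.6 510.4 -78.  620.1 -74.5 617.   23.1] poly [515.2  19.8 508.1  -3.4 510.5 -77.7 619.6 -74.5 617.4   0.  609.2  22.5
 601.6  21.2 606.8   9.8 596.8  20.8 527.3  18.6 518.3   1.3]
[ 566.  -110.2   31.5] [3.1 0.  1.6] 63.66166381812137 19.325
```

Emit:
arm_command(
  motion=[
    {"tx":0.01,"ty":0,"tz":0,"rx":0,"ry":0,"rz":0},
    {"tx":0.022,"ty":0,"tz":0,"rx":0,"ry":0,"rz":0},
    {"tx":0.034,"ty":0,"tz":0,"rx":0,"ry":0,"rz":0},
    {"tx":0.046,"ty":0,"tz":0,"rx":0,"ry":0,"rz":0},
    {"tx":0.058,"ty":0,"tz":0,"rx":0,"ry":0,"rz":0},
    {"tx":0.07,"ty":0,"tz":0,"rx":0,"ry":0,"rz":0},
    {"tx":0.08,"ty":-0.001,"tz":0,"rx":0,"ry":0,"rz":0},
    {"tx":0.089,"ty":-0.001,"tz":0,"rx":0,"ry":0,"rz":0},
    {"tx":0.096,"ty":-0.001,"tz":0,"rx":0,"ry":0,"rz":0},
    {"tx":0.1,"ty":-0.001,"tz":0,"rx":0,"ry":0,"rz":0},
  ],
)

```text
time: 20.58
ee_pos: [562.2, -12.1, 31.5]
tool_rot: [3.139, 0.004, 1.599]
ft_force: [0.5, -8.2, 3.7]
finger_gap: 63.7
gripper_force: 3.8
```

```bash
python3 boxm.py w10
python3 - <<'E'
from h import *; import pickle
I=pickle.load(open('w10.pkl','rb'));im=cv2.imread('pics/w10.png')[:,:,::-1].copy()
for s,c,m in blobs(im,(0,0,190),(60,45,255),2000)+blobs(im[:200],(22,150,120),(33,255,255),100):
    p=max(cv2.findContours(m.astype(np.uint8),0,1)[0],key=len)[:,0].astype(float)
    r=cv2.minAreaRect(onz(I,p,64)[:,:2].astype(np.float32));print(s,c,r,cv2.boxPoints(r).ravel())
E
```

```text
[  174   262   284    60 15904] [315.8 290.9] rect ((561.7413940429688, 9.608942031860352), (109.74769592285156, 24.96434211730957), 1.7628979682922363) 
 [506.5  20.4 507.3  -4.6 617.   -1.2 616.2  23.8] poly [506.7  20.  507.7  -4.1 616.7  -0.7 616.   23.4]
[  162     0   308   262 69463] [315.5 134.9] rect ((559.9124145507812, 71.33202362060547), (109.77361297607422, 97.62419891357422), 1.7751224040985107) 
 [503.5 118.4 506.6  20.8 616.3  24.2 613.3 121.8] poly [511.7 118.7 504.5  95.4 506.8  21.2 615.8  24.3 613.7  98.8 605.6 121.2
 604.   99.9 593.5 119.6 523.7 117.4 518.6 103.5]
[562.2 -11.5  31.5] [3.1 0.  1.6] 63.766001690920646 20.725
```

Within about 1 mm of the axis. Push into the mouth.

Emit:
arm_command(
  motion=[
    {"tx":0.01,"ty":0,"tz":0,"rx":0,"ry":0,"rz":0},
    {"tx":0.02,"ty":0,"tz":0,"rx":0,"ry":0,"rz":0},
    {"tx":0.03,"ty":0,"tz":0,"rx":0,"ry":0,"rz":0},
    {"tx":0.04,"ty":0,"tz":0,"rx":0,"ry":0,"rz":0},
    {"tx":0.049,"ty":-0.001,"tz":0,"rx":0,"ry":0,"rz":0},
    {"tx":0.057,"ty":-0.001,"tz":0,"rx":0,"ry":0,"rz":0},
    {"tx":0.064,"ty":-0.001,"tz":0,"rx":0,"ry":0,"rz":0},
    {"tx":0.071,"ty":-0.001,"tz":0,"rx":0,"ry":0,"rz":0},
    {"tx":0.078,"ty":-0.001,"tz":0,"rx":0,"ry":0,"rz":0},
    {"tx":0.084,"ty":-0.001,"tz":0,"rx":0,"ry":0,"rz":0},
  ],
)

```text
time: 21.98
ee_pos: [558.6, 71.4, 31.5]
tool_rot: [3.139, 0.005, 1.598]
ft_force: [0.1, -8.5, 4.2]
finger_gap: 63.9
gripper_force: 4.0
```

Emit:
arm_command(
  motion=[
    {"tx":0.005,"ty":0,"tz":0,"rx":0,"ry":0,"rz":0},
    {"tx":0.01,"ty":0,"tz":0,"rx":0,"ry":0,"rz":0},
    {"tx":0.015,"ty":0,"tz":0,"rx":0,"ry":0,"rz":0},
    {"tx":0.02,"ty":0,"tz":0,"rx":0,"ry":0,"rz":0},
    {"tx":0.025,"ty":0,"tz":0,"rx":0,"ry":0,"rz":0},
    {"tx":0.03,"ty":0,"tz":0,"rx":0,"ry":0,"rz":0},
    {"tx":0.034,"ty":0,"tz":0,"rx":0,"ry":0,"rz":0},
    {"tx":0.037,"ty":0,"tz":0,"rx":0,"ry":0,"rz":0},
  ],
)

```text
time: 22.98
ee_pos: [557.4, 108.1, 31.5]
tool_rot: [3.14, 0.005, 1.598]
ft_force: [0.8, -8.1, 4.5]
finger_gap: 63.8
gripper_force: 4.1
```

```bash
python3 boxm.py w11
```

```text
[ 101  239  428   19 7233] [314.3 248.1] rect ((556.247314453125, 147.69754028320312), (173.89393615722656, 6.763240337371826), 1.9204553365707397) 
 [469.2 148.2 469.5 141.4 643.3 147.2 643.  154. ] poly [643.2 147.8 642.4 153.7 469.3 147.3 469.8 141.7]
[ 175  262  283   43 9379] [309.8 280.1] rect ((556.9299926757812, 133.45265197753906), (109.44644927978516, 17.319355010986328), 1.5895358324050903) 
 [502.  140.6 502.5 123.3 611.9 126.3 611.4 143.6] poly [502.1 137.2 511.7 123.5 572.2 125.9 578.9 134.1 611.7 128.1 610.8 143.5]
[557.4 108.6  31.5] [3.1 0.  1.6] 63.64599727276678 23.125
```

The box is about 7 mm short of home. I'll push slowly until the force rises.

Emit:
arm_command(
  motion=[
    {"tx":0.003,"ty":0,"tz":0,"rx":0,"ry":0,"rz":0},
    {"tx":0.006,"ty":0,"tz":0,"rx":0,"ry":0,"rz":0},
    {"tx":0.008,"ty":0,"tz":0,"rx":0,"ry":0,"rz":0},
    {"tx":0.009,"ty":0,"tz":0,"rx":0,"ry":0,"rz":0},
    {"tx":0.01,"ty":0,"tz":0,"rx":0,"ry":0,"rz":0},
  ],
)

```text
time: 23.75
ee_pos: [557.2, 114.0, 31.5]
tool_rot: [3.14, 0.01, 1.597]
ft_force: [0.2, -14.1, 4.4]
finger_gap: 64.0
gripper_force: 7.3
```

Emit:
arm_command(
  motion=[
    {"tx":0.002,"ty":0,"tz":0,"rx":0,"ry":0,"rz":0},
    {"tx":0.004,"ty":0,"tz":0,"rx":0,"ry":0,"rz":0},
    {"tx":0.004,"ty":0,"tz":0,"rx":0,"ry":0,"rz":0},
  ],
)

```text
time: 24.12
ee_pos: [557.3, 113.9, 31.6]
tool_rot: [3.14, 0.015, 1.596]
ft_force: [0.6, -19.3, 5.3]
finger_gap: 64.1
gripper_force: 9.5
```

It has stalled against the back wall. I'll back off, rise and check.

Emit:
arm_command(
  motion=[
    {"tx":-0.01,"ty":0,"tz":0,"rx":0,"ry":0,"rz":0},
    {"tx":-0.03,"ty":0,"tz":0,"rx":0,"ry":0,"rz":0},
    {"tx":-0.05,"ty":0,"tz":-0.03,"rx":0,"ry":0,"rz":0},
    {"tx":-0.06,"ty":0,"tz":-0.07,"rx":0,"ry":0,"rz":0},
    {"tx":-0.06,"ty":0,"tz":-0.11,"rx":0,"ry":0,"rz":0},
    {"tx":-0.06,"ty":0,"tz":-0.15,"rx":0,"ry":0,"rz":0},
    {"tx":-0.06,"ty":0,"tz":-0.17,"rx":0,"ry":0,"rz":0},
    {"tx":-0.06,"ty":0,"tz":-0.17,"rx":0,"ry":0,"rz":0},
  ],
)

```text
time: 25.12
ee_pos: [558.3, 67.9, 201.8]
tool_rot: [3.139, -0.003, 1.603]
ft_force: [-0.4, 0.3, -0.9]
finger_gap: 63.7
gripper_force: 0.0
```

```bash
python3 boxm.py w12
python3 - <<'E'
from h import *; import pickle; from cell import viewer
I=pickle.load(open('w12.pkl','rb'));im=cv2.imread('pics/w12.png')[:,:,::-1].copy()
for s,c,m in blobs(im,(0,0,190),(60,45,255),3000)+blobs(im,(22,150,120),(33,255,255),300):
    p=max(cv2.findContours(m.astype(np.uint8),0,1)[0],key=len)[:,0].astype(float)
    r=cv2.minAreaRect(onz(I,p,64)[:,:2].astype(np.float32));print('z64',s,c,r,cv2.boxPoints(r).ravel())
sc=viewer.snapshot('scene');a=cv2.resize(im[:,:,::-1],(480,360));b=cv2.resize(sc[130:280,330:450,::-1],(288,360))
cv2.imwrite('pics/m12.png',np.hstack([a,b]))
E
```

```text
[ 218  122  201   10 1377] [316.8 125.8] rect ((556.2444458007812, 152.89332580566406), (160.87106323242188, 5.835081577301025), 1.8524303436279297) 
 [475.8 153.2 475.9 147.4 636.7 152.6 636.5 158.4] poly [475.9 147.5 636.7 153.9 475.9 153.2]
[ 249  132  139   33 4183] [318.3 147.8] rect ((556.78564453125, 134.82781982421875), (110.0159683227539, 24.942941665649414), 1.393272042274475) 
 [501.5 146.  502.1 121.  612.1 123.7 611.5 148.6] poly [501.6 144.  502.6 121.4 611.8 125.1 611.2 148.6]
[556.9  67.  199.2] [-3.1 -0.   1.6] 63.56664355756439 25.275
z64 [  219     0   199   123 15291] [309.9  56.1] ((554.2173461914062, 206.0530548095703), (151.14158630371094, 100.69438171386719), 2.049935817718506) [476.89395 253.66481 480.49588 153.03488 631.5408  158.4413  627.93884
 259.07123]
z64 [ 218  122  201   10 1377] [316.8 125.8] ((556.1632690429688, 152.6714324951172), (153.27064514160156, 5.559408187866211), 1.85242760181427) [479.47815 152.97241 479.65784 147.41592 632.8484  152.37045 632.6687
 157.92694]
z64 [ 249  132  139   33 4183] [318.3 147.8] ((556.678955078125, 135.45941162109375), (104.81825256347656, 23.76451873779297), 1.3932839632034302) [503.9964   146.06384  504.57428  122.306335 609.3615   124.85498
 608.7836   148.61249 ]
```

View pics/m12.png

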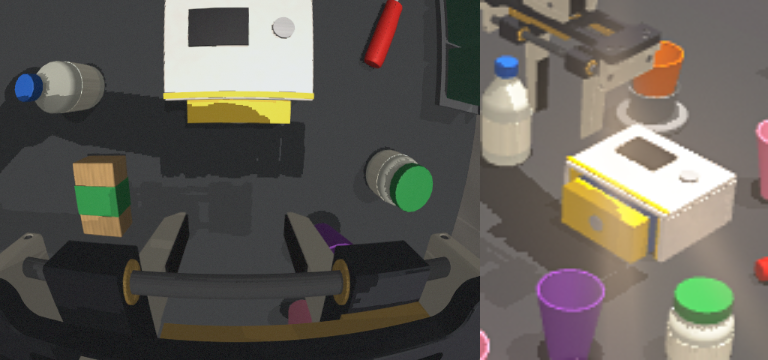

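The strip is fully visible and the box is on the axis. Depth is about 37–38 mm by measurement and yaw is 0.5° off. There is time for a second, yaw-corrected push to seat it surely.

Emit:
arm_command(
  motion=[
    {"tx":0,"ty":0,"tz":0.04,"rx":0,"ry":0,"rz":-0.4},
    {"tx":0,"ty":0,"tz":0.08,"rx":0,"ry":0,"rz":-0.8},
    {"tx":0,"ty":0,"tz":0.12,"rx":0,"ry":0,"rz":-0.8},
    {"tx":0.0,"ty":0,"tz":0.15,"rx":0,"ry":0,"rz":-0.8},
    {"tx":0.015,"ty":0,"tz":0.17,"rx":0,"ry":0,"rz":-0.8},
    {"tx":0.03,"ty":0,"tz":0.17,"rx":0,"ry":0,"rz":-0.8},
    {"tx":0.042,"ty":0,"tz":0.17,"rx":0,"ry":0,"rz":-0.8},
    {"tx":0.048,"ty":0,"tz":0.17,"rx":0,"ry":0,"rz":-0.8},
    {"tx":0.052,"ty":0,"tz":0.17,"rx":0,"ry":0,"rz":-0.8},
    {"tx":0.055,"ty":0,"tz":0.17,"rx":0,"ry":0,"rz":-0.8},
  ],
)

```text
time: 26.58
ee_pos: [557.7, 114.1, 31.8]
tool_rot: [3.139, 0.008, 1.608]
ft_force: [0.8, -12.8, 0.2]
finger_gap: 63.6
gripper_force: 6.1
```

Emit:
arm_command(
  motion=[
    {"tx":0.002,"ty":0,"tz":0,"rx":0,"ry":0,"rz":0},
    {"tx":0.004,"ty":0,"tz":0,"rx":0,"ry":0,"rz":0},
    {"tx":0.004,"ty":0,"tz":0,"rx":0,"ry":0,"rz":0},
  ],
)

```text
time: 26.95
ee_pos: [557.6, 114.2, 31.8]
tool_rot: [3.139, 0.013, 1.605]
ft_force: [1.4, -14.7, -0.5]
finger_gap: 63.9
gripper_force: 7.3
```

It stops hard at the same point with the yaw straightened, so it is home against the wall. Retreat and do a final measurement.

Emit:
arm_command(
  motion=[
    {"tx":-0.01,"ty":0,"tz":0,"rx":0,"ry":0,"rz":0},
    {"tx":-0.03,"ty":0,"tz":0,"rx":0,"ry":0,"rz":0},
    {"tx":-0.05,"ty":0,"tz":-0.03,"rx":0,"ry":0,"rz":0},
    {"tx":-0.06,"ty":0,"tz":-0.07,"rx":0,"ry":0,"rz":0},
    {"tx":-0.06,"ty":0,"tz":-0.11,"rx":0,"ry":0,"rz":0},
    {"tx":-0.06,"ty":0,"tz":-0.15,"rx":0,"ry":0,"rz":0},
    {"tx":-0.06,"ty":0,"tz":-0.17,"rx":0,"ry":0,"rz":0},
    {"tx":-0.06,"ty":0,"tz":-0.17,"rx":0,"ry":0,"rz":0},
  ],
)

```text
time: 27.95
ee_pos: [559.9, 65.9, 202.9]
tool_rot: [3.137, -0.002, 1.617]
ft_force: [-0.5, -0.2, -0.4]
finger_gap: 63.7
gripper_force: 0.0
```

```bash
python3 boxm.py w13
```

```text
[ 217  120  201   11 1335] [316.9 123.6] rect ((555.8207397460938, 153.03970336914062), (161.13905334472656, 5.709695816040039), 1.8176568746566772) 
 [475.2 153.3 475.4 147.6 636.4 152.7 636.3 158.4] poly [475.2 152.9 636.4 153.1 629.3 158.2]
[ 249  130  139   33 4189] [318.2 145.3] rect ((557.2864379882812, 135.2431182861328), (110.26372528076172, 25.106626510620117), 1.5001014471054077) 
 [501.8 146.3 502.5 121.3 612.7 124.1 612.1 149.2] poly [501.9 142.4 504.1 121.4 612.6 124.9 611.7 149.2]
[558.   65.6 199.7] [-3.1 -0.   1.6] 63.91520491626494 28.1
```

```bash
python3 -c "from cell import job_done; print(job_done())"
```

```text
the job is handed in; nothing more can be done
None
```

I handed the job in at about 28 s: the orange cup is nested upright and released in its grey stand, and the coin box is pushed straight into the vault until it stopped against the back wall; my images put it about 38 mm deep (36 needed), and `job_done()` gave no verdict.

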